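# Release the ratchet and bring the hold-down arm onto the tip box

## Task

The lab is about to drive off, so clamp the tip box down: press the tab of the ratchet pawl on the clamp all the way down, so that its hook stands clear of the teeth and stays there, and only then push the raised clamp arm down past its teeth until its rubber pad rests on the lid of the box. Push with the fingertips, without lifting anything: leave the box in its cradle, and the bottle, the dish and the timer beside the clamp where they stand. At the end the pawl is still free, the arm is fully down and the hand is off everything.

Things in the scene. Friction and masses are not known exactly. Their poses are not given: they have to be found in the camera images.
- clamp_stand: Clamp base, fixed to the worktop: aluminium plate 112 (x) by 306 (y) by 8 mm, cradle lips for the box and two steel cheek plates (tops 109 mm high). Origin on the worktop near the plate's middle. Its own -y is the way the arm points, +y the way the pawl's tab points; both swing in its upright y-z plane at x = 0. Its place varies by some 17 cm, its yaw by 0.45 rad either way.
- lever_pivot (a point): Hinge axis of the clamp arm, between the cheek plates, 91 mm above the worktop; the axis is the stand's x axis. In the stand's frame: (0, 75, 91) mm.
- lever_bar (a point): Centre of the arm's rubber cross-bar, the place to push: a level round bar, 74 mm long, 20 mm thick, along the stand's x, at the arm's free end, 215 mm from lever_pivot. At first about 230 to 255 mm above the worktop, about 91 mm when the arm is down. It moves on a circle about lever_pivot, outwards from it as it goes down.
- clamp_arm (a joint): Arm angle (rad): 0 fully raised (0.85 rad above level, a stop), grows downwards. Starts at 0.02 to 0.14. With the pawl engaged the first tooth stops it at about 0.20. At 0.85 the arm is level and its pad (32 mm round, 125 mm from the pivot) meets the lid, which stops it; above 0.82 counts as down. Stiff: stays where it is left, takes 4 to 6 N at the cross-bar.
- pawl_tab (a point): Middle of the top face of the pawl's thumb tab, the place to press: ribbed dark steel plate, 32 (stand's x) by 36 (stand's y) by 5 mm. 84 mm above the worktop at the start, about 53 mm when fully down (it also moves about 13 mm towards the stand's +y). In the stand's frame at the start: (0, 189, 84) mm.
- pawl_pivot (a point): Hinge axis of the pawl (along the stand's x), low between the cheek plates, 31 mm above the worktop. In the stand's frame: (0, 109, 31) mm. The tab's middle is 80 mm out and 52 mm above it when engaged.
- pawl (a joint): Pawl angle (rad): 0 engaged, the hook lies over the arm's teeth; grows as the tab is pressed down, to a stop at 0.35. From about 0.2 the hook is clear of the teeth; more than 0.25 counts as free. No spring: it turns stiffly (about 3 N at the tab) and stays where it is left.
- tip_box: Pipette tip box with closed clear lid, 90 x 125 x 64 mm, loose, standing in the clamp's cradle under the arm; origin at the middle of its underside, 8 mm above the worktop; its top is 72 mm above the worktop.
- bottle: Small brown reagent bottle with a dark cap, 44 mm across, 88 mm high, standing on the far side of the clamp; origin at the middle of its underside. To be left alone.
- dish: Closed petri dish, 56 mm across, 15 mm high, lying on the near side of the clamp; origin at the middle of its underside. To be left alone.
- timer: Small flat bench timer, 68 x 62 x 19 mm, lying on the far side of the clamp; origin at the middle of its underside. To be left alone.
Mind the look-alikes: they are no part of the job. What is shaped like the tip_box but red is not meant.

How it is judged (in metres and radians):
On the way, in this order (a step that is already met when the one before it is completed fails the run):
1. the pawl is pressed free while the arm is still up (value of joint pawl above 0.25 rad and value of joint clamp_arm below 0.3 rad), for 0.2 s.
2. the arm is pushed down onto the box with the pawl free (value of joint pawl above 0.25 rad and value of joint clamp_arm above 0.82 rad), for 0.2 s.
At the end, for the whole second after the job is handed in: The pawl stands free (more than 0.25 rad), the arm is down on the lid (joint above 0.82 rad) and at rest, the tip box stands upright in its cradle (moved less than 12 mm), and the bottle, dish and timer are within 30 mm of where they stood (all of step 2 and velocity of joint clamp_arm below 0.05 rad/s and linear speed of tip_box below 0.02 m/s and distance of tip_box from where it was at the start of the episode below 0.012 m and angle between tip_box's own z axis and vertical below 0.06 rad and distance of each of bottle, dish, timer from where it was at the start of the episode below 0.03 m); the robot touches nothing.
It fails at once if the tip box is lifted or tipped in its cradle (height (world z) of tip_box above 0.02 m or angle between tip_box's own z axis and vertical above 0.15 rad).
It fails at once if the bottle, dish or timer is lifted, knocked over or pushed away (height (world z) of any of bottle, dish, timer above 0.015 m or angle between any of bottle, dish, timer's own z axis and vertical above 0.35 rad or distance of any of bottle, dish, timer from where it was at the start of the episode above 0.03 m).
It also fails if it takes over 58 s, if anything falls off the work surface, if the arm or the gripper's body presses on something with over 40 N, if the wrist force passes 120 N, or if a joint passes its speed limit or range.

## Robot

A 6-joint arm with a two-finger parallel gripper is mounted at the origin on a cart in front of the work surface, level with it; the furniture and walls round the work are solid. World frame = base frame: x ahead of the robot, y to its left, z up, the work surface at z = 0. Lengths are in m, angles in degrees, forces in N, time in s.
With the tool pointing down it reaches from about 0.325 to 0.775 m from the base axis. Payload 5.5 kg.
Tool frame: the origin (TCP) lies midway between the tips of the shut fingers; the grasp point (between the pads) lies 19 mm behind it; z points along the fingers, y is the direction in which the jaws open and shut (so a half turn about z gives the same grasp; the last joint's range is limited). The gripper opens to 85 mm and grips with 20 to 120 N. Pads are 22 mm wide; open, the fingers measure 114 mm over their backs; the gripper's body (76 mm by 85 mm) begins 54 mm behind the grasp point. The pads swing forward as they close: fully open they stand 13 mm farther back than shut.
Start: joints at [-78.134, 5.22, 70.514, -0, 104.267, -3.249], TCP at [0.156, -0.579, 0.231] pointing down, gripper open.
Joint ranges: [-164.24, 164.24], [-49.07, 125.15], [9.68, 141.18], [-86.29, 266.29], [3.28, 154.24], [-151.56, 151.56]. Speed limits (degrees/s): [147.25, 147.25, 172.46, 180, 180, 180].

## Interface

Orientations are given as a 3x3 rotation matrix whose columns are the frame's x, y, z axes.
In Python, from cell import robot, get_image, order, boxes_of, silhouettes, landmark_of gives the robot as it stands. The module is installed in compiled form; this text tells all that it offers.
- The arm moves only by the shell command python3 -m creep 'ROWS' [FORCE]. ROWS is JSON, a list of rows, each an object with "hand": the opening, from -1 (shut) to 1 (fully open); "dp": the shift along the tool's x, y, z in units of 750 mm (1.0 is 750 mm), a list of three; "rotation": the turn, a rotation vector about the tool's x, y, z in units of pi rad (1.0 is pi rad), a list of three. A call has 1 to 20 rows; each row is the pose to reach, as a shift and turn from the pose measured when the call began, along the tool's axes at that moment, turning the shorter way round; what a row does not reach only later rows make up. A row lasts 1/12 s, in which the tool goes at most 41.7 mm and 7.16 degrees, less where a joint would pass 70% of its speed; a pose out of reach is approached as far as the arm can. A call with a number of a shift or a turn outside -1 to 1 is refused whole. A call with a gripper value outside its range is refused whole. The fingers move at their own pace and stop on an object; FORCE is the grip in N (left out, the last holds). Time passes only in rows, so rows that repeat a pose let the fingers close. It gives the time, the measured TCP pose, the force and the opening at its end, in the units of the state.
- robot.observe(): the state, without advancing time (a new reading comes with each control period).
- get_image(name): name is "side" or "top"; returns a dict with "img" (480x640x3 uint8, red, green, blue), "camera_matrix" (3x3 intrinsics, pixels), "k1" (the pictures are not rectified: a ray, as slopes to the right and down, at radius r is drawn at 1 + k1 r^2 times it, then the intrinsics apply), "world_to_cam" (4x4, takes a point from world to camera coordinates). Camera axes: x right, y up, looking along -z (the intrinsics and any distortion apply to the point x, -y, -z); pixel columns grow to the right and rows downward; lengths in m; the calibration is good to about 2 mm. A picture is of the moment at which its call begins. There is no depth.
- order.hand_in(): hands the job in, once; it reports no verdict.
Trained networks look in a picture, given as the dict that the camera call returned (one of the last four; its "shot" number tells which), for a name from the list of things; names that differ only in an ending like _2 or _b are one class to them, and where a whole thing is asked for, a point or a joint stands for the part that bears it (a point fixed in the world has none). Each returns a list of dicts, best first, with "conf" (0 to 1); they miss things now and then, are a little off and sometimes report something else, mostly with a low value. They report only what shows in the picture. A call takes as long as a camera call. They do not tell look-alikes from the thing itself.
- boxes_of(target, picture): "at" ([x, y, z] in m, in world coordinates, good to about 4 mm: the middle of the surface that is visible of it).
- silhouettes(target, picture): "pixels" (480x640 bool, what is visible of it).
- landmark_of(target, picture): "at" ([x, y, z] in m, in world coordinates, good to about 4 mm: a listed point, or the origin of a listed thing).
The state is a dict: "time": time; "qpos": joint angles; "qvel": joint speeds; "tau": joint torques, N m; "tool_pos": TCP position; "ee_rot": TCP orientation; "wrist_force": force on the tool from outside, world axes, zero at the start; "ft_torque": the same for the moment, N m; "gripper_width": finger opening in m.
Only numpy, scipy, OpenCV 4.12 (cv2) and the standard library are available. Lean on these libraries where they do the work, as an engineer would, in place of code of your own. Each camera call takes 0.05 s, during which the arm holds its last target. There are 200 camera calls.

## Working session

There is one attempt and no reset: what is moved stays moved. The work goes in short steps, Python scripts to look and compute and a shell command to move; the robot and the scene stay as the last step left them, time stands still between calls to the robot, and variables do not carry over. Pictures are saved under pics/ and viewed, about 8 in all and at most 12, crops included, and the job is handed in when it is done.

```bash
mkdir -p pics
cat > h.py <<'E'
import numpy as np, cv2
from cell import robot,get_image,order,boxes_of,silhouettes,landmark_of
def save(p,n): cv2.imwrite('pics/'+n,p['img'][:,:,::-1])
def st():
    s=robot.observe(); print('t',s['time'],'tcp',np.round(s['tool_pos'],4),'F',np.round(s['wrist_force'],1),'w',round(s['gripper_width'],4)); print(np.round(s['ee_rot'],3).tolist(), np.round(s['qpos'],1)); return s
E
python3 - <<'E'
from h import *
st()
for c in ['side','top']:
    p=get_image(c); save(p,c+'0.png')
    for n in ['clamp_stand','lever_pivot','lever_bar','pawl_tab','pawl_pivot','tip_box','bottle','dish','timer']:
        print(c,n,[(np.round(d['at'],3).tolist(),round(d['conf'],2)) for d in landmark_of(n,p)[:3]])
E
```

```text
t 0.0 tcp [ 0.1564 -0.579   0.2301] F [ 0.   0.3 -0.9] w 0.0852
[[0.965, 0.261, -0.0], [0.261, -0.965, 0.002], [0.0, -0.002, -1.0]] [-78.1   5.3  70.6   0.  104.3  -3.2]
side clamp_stand [([0.528, -0.062, 0.004], 0.89), ([0.644, -0.068, -0.003], 0.61)]
side lever_pivot [([0.552, 0.004, 0.091], 0.65), ([0.626, -0.16, -0.001], 0.22)]
side lever_bar [([0.5, -0.148, 0.237], 0.97)]
side pawl_tab [([0.583, 0.115, 0.086], 0.94)]
side pawl_pivot [([0.566, 0.042, 0.032], 0.87)]
side tip_box [([0.517, -0.109, 0.006], 0.97), ([0.62, 0.263, 0.002], 0.78), ([0.528, -0.061, 0.004], 0.29)]
side bottle [([0.648, -0.069, -0.0], 0.84)]
side dish [([0.457, 0.036, -0.002], 0.79), ([0.554, 0.004, 0.089], 0.26)]
side timer [([0.63, -0.157, 0.002], 0.63), ([0.519, -0.109, 0.009], 0.16)]
top clamp_stand [([0.531, -0.065, -0.002], 0.59)]
top lever_pivot [([0.552, 0.011, 0.09], 0.93)]
top lever_bar [([0.501, -0.145, 0.235], 0.61)]
top pawl_tab [([0.586, 0.113, 0.084], 0.59)]
top pawl_pivot [([0.563, 0.035, 0.03], 0.67)]
top tip_box [([0.622, 0.26, 0.002], 0.67), ([0.515, -0.11, 0.008], 0.57)]
top bottle [([0.649, -0.071, 0.002], 0.84)]
top dish [([0.456, 0.037, 0.004], 0.91)]
top timer [([0.626, -0.153, 0.005], 0.64)]
```

View pics/side0.png

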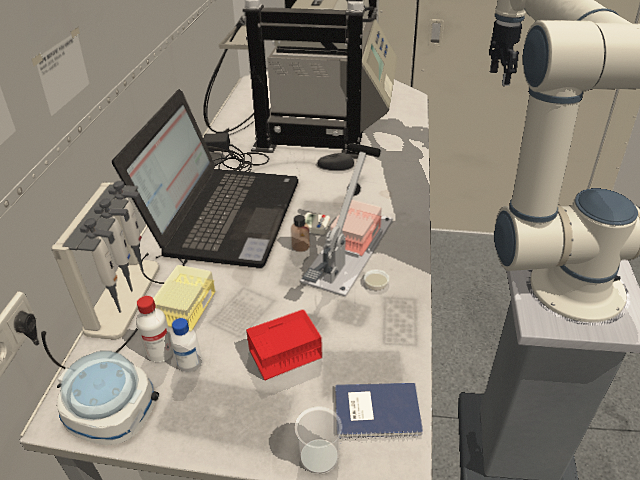

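View pics/top0.png

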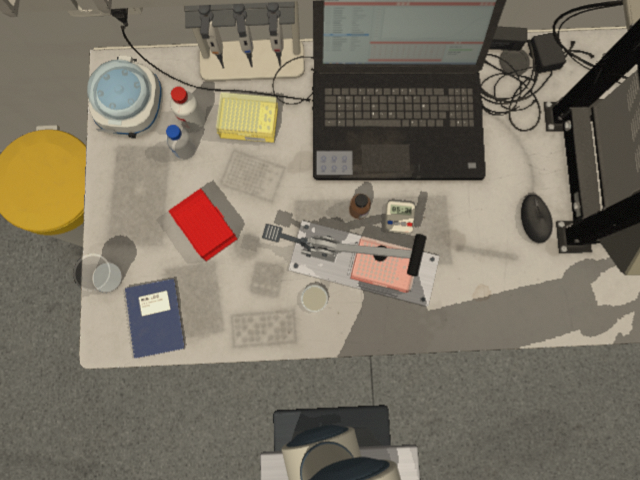

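The side view shows the clamp mid-table: raised bar at about (368,150), pawl tab near (318,272). The top view has the tab at (271,232), the bar at (416,255), the dish at (314,297), the bottle at (360,205) and the timer at (400,216). The red box at (203,224) is the look-alike. The network positions from the two cameras agree within about 7 mm and give a stand yaw of about -0.31 rad. I'll lift, go above the tab with the fingers shut, and align the tool with the stand.

```bash
python3 -m creep '[{"hand":-1,"dp":[0,0,-0.17],"rotation":[0,0,0]},{"hand":-1,"dp":[0,0,-0.17],"rotation":[0,0,0]},{"hand":-1,"dp":[0,0,-0.17],"rotation":[0,0,0]},{"hand":-1,"dp":[0.79,-0.74,-0.17],"rotation":[0,0,0.183]},{"hand":-1,"dp":[0.79,-0.74,-0.17],"rotation":[0,0,0.183]},{"hand":-1,"dp":[0.79,-0.74,-0.17],"rotation":[0,0,0.183]},{"hand":-1,"dp":[0.79,-0.74,-0.17],"rotation":[0,0,0.183]},{"hand":-1,"dp":[0.79,-0.74,-0.17],"rotation":[0,0,0.183]},{"hand":-1,"dp":[0.79,-0.74,-0.17],"rotation":[0,0,0.183]},{"hand":-1,"dp":[0.79,-0.74,-0.17],"rotation":[0,0,0.183]},{"hand":-1,"dp":[0.79,-0.74,-0.17],"rotation":[0,0,0.183]},{"hand":-1,"dp":[0.79,-0.74,-0.17],"rotation":[0,0,0.183]},{"hand":-1,"dp":[0.79,-0.74,-0.17],"rotation":[0,0,0.183]},{"hand":-1,"dp":[0.79,-0.74,-0.17],"rotation":[0,0,0.183]}]'; python3 -c "
from h import *
st()"
```

```text
time: 2.17
tool_pos: [0.3969, -0.1897, 0.3581]
ee_rot: [[0.952, -0.306, 0.001], [-0.306, -0.952, -0.001], [0.001, 0.0, -1.0]]
wrist_force: [1.9, 0.1, 0.9]
gripper_width: -0.0002
t 2.1667 tcp [ 0.3969 -0.1897  0.3581] F [1.9 0.1 0.9] w -0.0002
[[0.952, -0.306, 0.001], [-0.306, -0.952, -0.001], [0.001, 0.0, -1.0]] [-30.  -15.3  76.7  -0.  118.5  77.9]
```

```bash
python3 -m creep '[{"hand":-1,"dp":[0.115,-0.463,0],"rotation":[0,0,0]},{"hand":-1,"dp":[0.115,-0.463,0],"rotation":[0,0,0]},{"hand":-1,"dp":[0.115,-0.463,0],"rotation":[0,0,0]},{"hand":-1,"dp":[0.115,-0.463,0],"rotation":[0,0,0]},{"hand":-1,"dp":[0.115,-0.463,0],"rotation":[0,0,0]},{"hand":-1,"dp":[0.115,-0.463,0],"rotation":[0,0,0]},{"hand":-1,"dp":[0.115,-0.463,0],"rotation":[0,0,0]},{"hand":-1,"dp":[0.115,-0.463,0],"rotation":[0,0,0]},{"hand":-1,"dp":[0.115,-0.463,0],"rotation":[0,0,0]},{"hand":-1,"dp":[0.115,-0.463,0.32],"rotation":[0,0,0]},{"hand":-1,"dp":[0.115,-0.463,0.32],"rotation":[0,0,0]},{"hand":-1,"dp":[0.115,-0.463,0.32],"rotation":[0,0,0]},{"hand":-1,"dp":[0.115,-0.463,0.32],"rotation":[0,0,0]},{"hand":-1,"dp":[0.115,-0.463,0.32],"rotation":[0,0,0]},{"hand":-1,"dp":[0.115,-0.463,0.32],"rotation":[0,0,0]},{"hand":-1,"dp":[0.115,-0.463,0.32],"rotation":[0,0,0]},{"hand":-1,"dp":[0.115,-0.463,0.32],"rotation":[0,0,0]}]'
python3 - <<'E'
from h import *
st()
p=get_image('side'); save(p,'side1.png'); q=get_image('top')
a=[cv2.resize(p['img'][200:320,260:420],(640,480)) ]
cv2.imwrite('pics/c1.png',a[0][:,:,::-1])
for pp in (p,q): print([(np.round(d['at'],3).tolist(),round(d['conf'],2)) for d in landmark_of('pawl_tab',pp)[:2]])
E
```

```text
time: 3.58
tool_pos: [0.5844, 0.1141, 0.1164]
ee_rot: [[0.952, -0.306, -0.003], [-0.306, -0.952, -0.001], [-0.003, 0.002, -1.0]]
wrist_force: [0.2, 0.5, 1.3]
gripper_width: -0.0003
t 3.5833 tcp [0.5844 0.1141 0.1164] F [0.2 0.5 1.3] w -0.0003
[[0.952, -0.306, -0.003], [-0.306, -0.952, -0.001], [-0.003, 0.002, -1.0]] [  7.8   5.1  82.2  -0.   92.8 115.6]
[([0.582, 0.115, 0.085], 0.62), ([0.457, 0.036, 0.0], 0.39)]
[([0.587, 0.11, 0.083], 0.44)]
```

View pics/c1.png

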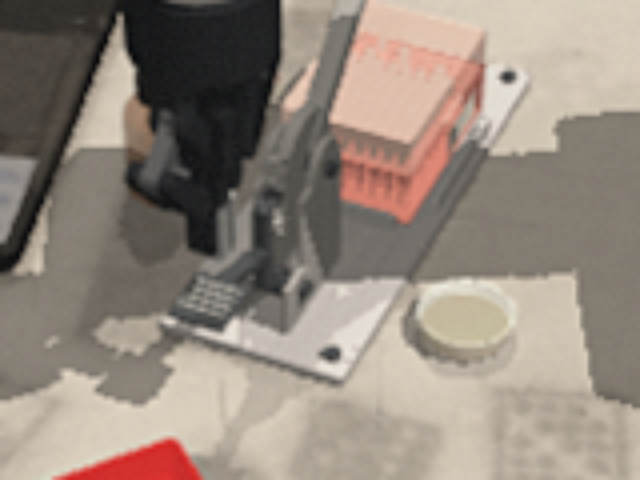

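The fingertips (crop 205,250) hang above the ribbed tab (215,300), in line with it. I'll press along the tab's arc.

```bash
python3 -m creep '[{"hand":-1,"dp":[0,0,0.035],"rotation":[0,0,0]},{"hand":-1,"dp":[0,0,0.045],"rotation":[0,0,0]},{"hand":-1,"dp":[0,-0.003,0.052],"rotation":[0,0,0]},{"hand":-1,"dp":[0,-0.006,0.059],"rotation":[0,0,0]},{"hand":-1,"dp":[0,-0.010,0.066],"rotation":[0,0,0]},{"hand":-1,"dp":[0,-0.013,0.073],"rotation":[0,0,0]},{"hand":-1,"dp":[0,-0.016,0.080],"rotation":[0,0,0]},{"hand":-1,"dp":[0,-0.017,0.083],"rotation":[0,0,0]},{"hand":-1,"dp":[0,-0.017,0.083],"rotation":[0,0,0]}]'
```

```text
time: 4.53
tool_pos: [0.5921, 0.1274, 0.0597]
ee_rot: [[0.952, -0.306, 0.008], [-0.306, -0.952, 0.001], [0.007, -0.003, -1.0]]
wrist_force: [0.3, 1.1, 1.5]
gripper_width: -0.0004
```

```bash
python3 -m creep '[{"hand":-1,"dp":[0,0,0.006],"rotation":[0,0,0]},{"hand":-1,"dp":[0,0,0.008],"rotation":[0,0,0]},{"hand":-1,"dp":[0,0,0.008],"rotation":[0,0,0]},{"hand":-1,"dp":[0,0,0.008],"rotation":[0,0,0]}]'
python3 - <<'E'
from h import *
p=get_image('side'); 
cv2.imwrite('pics/c2.png',cv2.resize(p['img'][200:320,260:420],(640,480))[:,:,::-1])
for pp in (p,get_image('top')): print([(np.round(d['at'],3).tolist(),round(d['conf'],2)) for d in landmark_of('pawl_tab',pp)[:2]])
E
```

```text
time: 4.87
tool_pos: [0.5927, 0.1286, 0.0543]
ee_rot: [[0.952, -0.305, 0.009], [-0.305, -0.952, 0.003], [0.008, -0.006, -1.0]]
wrist_force: [0.6, 5.3, 4.4]
gripper_width: -0.0
[([0.586, 0.126, 0.054], 0.57)]
[([0.594, 0.126, 0.052], 0.45)]
```

View pics/c2.png

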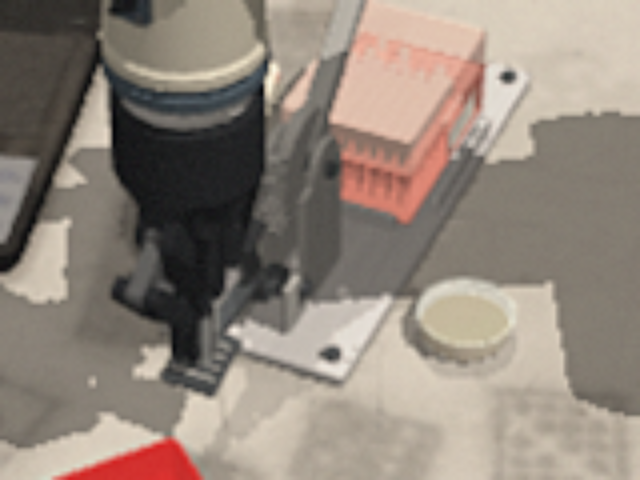

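The tab is tilted down under the fingertips (crop 200,370), and the networks put it at z of about 53 mm. One more small press to make sure of the stop, then up.

```bash
python3 -m creep '[{"hand":-1,"dp":[0,0,0.008],"rotation":[0,0,0]},{"hand":-1,"dp":[0,0,0.010],"rotation":[0,0,0]},{"hand":-1,"dp":[0,0,0.010],"rotation":[0,0,0]},{"hand":-1,"dp":[0,0,0.010],"rotation":[0,0,0]}]'
```

```text
time: 5.4
tool_pos: [0.5935, 0.1289, 0.0527]
ee_rot: [[0.952, -0.305, 0.014], [-0.305, -0.952, 0.004], [0.012, -0.008, -1.0]]
wrist_force: [-11.9, 0.5, 25.6]
gripper_width: 0.0002
```

```bash
python3 -m creep '[{"hand":-1,"dp":[0,0,-0.03],"rotation":[0,0,0]},{"hand":-1,"dp":[0,0,-0.33],"rotation":[0,0,0]},{"hand":-1,"dp":[0,0,-0.33],"rotation":[0,0,0]},{"hand":-1,"dp":[0,0,-0.33],"rotation":[0,0,0]},{"hand":-1,"dp":[0,0,-0.33],"rotation":[0,0,0]},{"hand":-1,"dp":[0,0,-0.33],"rotation":[0,0,0]},{"hand":-1,"dp":[0,0,-0.33],"rotation":[0,0,0]},{"hand":-1,"dp":[0,0,-0.33],"rotation":[0,0,0]},{"hand":-1,"dp":[-0.006,0.387,-0.33],"rotation":[0,0,0]},{"hand":-1,"dp":[-0.006,0.387,-0.33],"rotation":[0,0,0]},{"hand":-1,"dp":[-0.006,0.387,-0.33],"rotation":[0,0,0]},{"hand":-1,"dp":[-0.006,0.387,-0.33],"rotation":[0,0,0]},{"hand":-1,"dp":[-0.006,0.387,-0.33],"rotation":[0,0,0]},{"hand":-1,"dp":[-0.006,0.387,-0.33],"rotation":[0,0,0]},{"hand":-1,"dp":[-0.006,0.387,-0.33],"rotation":[0,0,0]},{"hand":-1,"dp":[-0.006,0.387,-0.33],"rotation":[0,0,0]},{"hand":-1,"dp":[-0.006,0.387,-0.33],"rotation":[0,0,0]},{"hand":-1,"dp":[-0.006,0.387,-0.33],"rotation":[0,0,0]}]'
python3 - <<'E'
from h import *
p=get_image('side'); q=get_image('top')
a=cv2.resize(p['img'][110:320,270:430],(480,600)); b=cv2.resize(q['img'][190:310,240:450],(320,183))
cv2.imwrite('pics/c3.png',np.hstack([a,np.vstack([b,np.zeros((417,320,3),np.uint8)])])[:,:,::-1])
for n in ('pawl_tab','lever_bar'):
  for pp in (p,q): print(n,[(np.round(d['at'],3).tolist(),round(d['conf'],2)) for d in landmark_of(n,pp)[:2]])
E
```

```text
time: 6.9
tool_pos: [0.4972, -0.1472, 0.2965]
ee_rot: [[0.952, -0.306, 0.012], [-0.306, -0.952, 0.005], [0.01, -0.008, -1.0]]
wrist_force: [-0.3, 0.5, -0.9]
gripper_width: 0.0003
pawl_tab [([0.586, 0.131, 0.055], 0.57)]
pawl_tab [([0.59, 0.125, 0.052], 0.87), ([0.646, -0.066, 0.002], 0.75)]
lever_bar [([0.5, -0.148, 0.236], 0.7)]
lever_bar [([0.501, -0.146, 0.234], 0.91)]
```

View pics/c3.png

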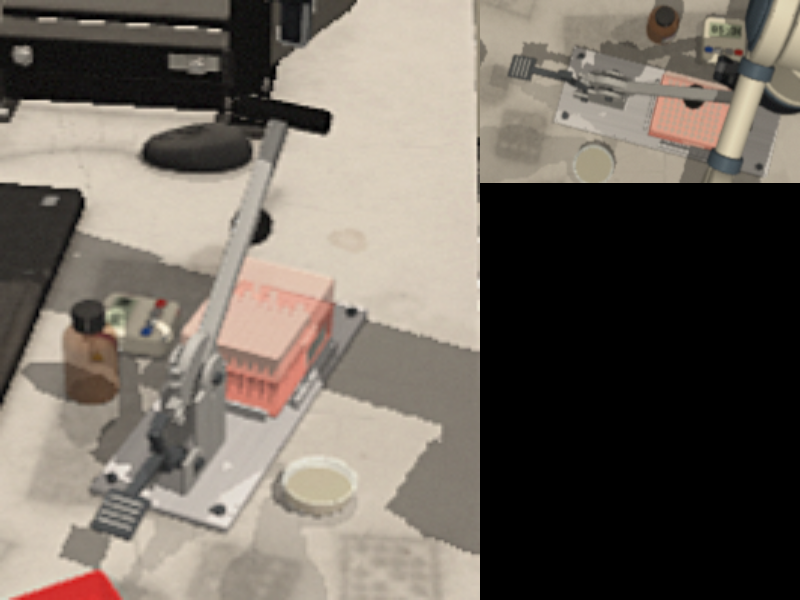

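Pawl stays down (ribbed tab at 120,512 in the crop, z of about 53 mm); the bar at (285,115) is untouched. The hand sits above it, and only its dark gripper shows at the crop's top edge. Pushing along the circle.

```bash
python3 -m creep '[{"hand":-1,"dp":[0.004,0,0.04],"rotation":[0,0,0]},{"hand":-1,"dp":[0.004,0,0.06],"rotation":[0,0,0]},{"hand":-1,"dp":[0.004,0.004,0.07],"rotation":[0,0,0]},{"hand":-1,"dp":[0.004,0.014,0.085],"rotation":[0,0,0]},{"hand":-1,"dp":[0.004,0.025,0.099],"rotation":[0,0,0]},{"hand":-1,"dp":[0.004,0.036,0.117],"rotation":[0,0,0]},{"hand":-1,"dp":[0.004,0.046,0.136],"rotation":[0,0,0]},{"hand":-1,"dp":[0.004,0.055,0.156],"rotation":[0,0,0]},{"hand":-1,"dp":[0.004,0.062,0.176],"rotation":[0,0,0]},{"hand":-1,"dp":[0.004,0.062,0.176],"rotation":[0,0,0]}]'
python3 - <<'E'
from h import *
p=get_image('side')
cv2.imwrite('pics/c4.png',cv2.resize(p['img'][110:320,270:430],(480,600))[:,:,::-1])
for n in ('pawl_tab','lever_bar'):
  print(n,[(np.round(d['at'],3).tolist(),round(d['conf'],2)) for d in landmark_of(n,p)[:2]])
E
```

```text
time: 8.03
tool_pos: [0.4873, -0.1923, 0.1635]
ee_rot: [[0.952, -0.305, 0.011], [-0.305, -0.952, 0.003], [0.01, -0.007, -1.0]]
wrist_force: [-0.3, 0.5, -1.2]
gripper_width: -0.0
pawl_tab [([0.587, 0.131, 0.056], 0.77)]
lever_bar [([0.488, -0.19, 0.156], 0.75), ([0.648, -0.068, -0.002], 0.7)]
```

View pics/c4.png

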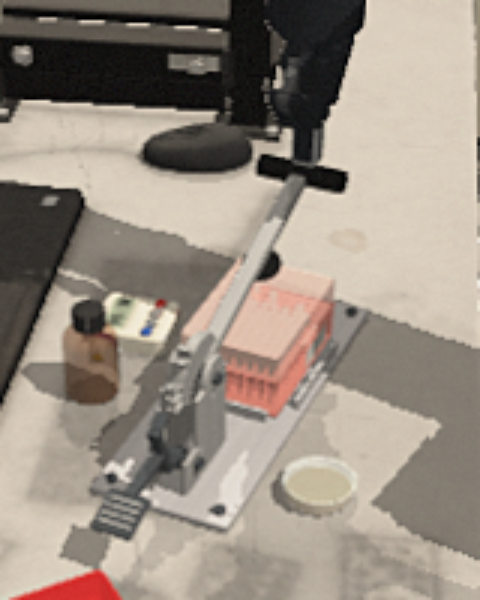

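The fingertips rest mid-bar (305,165), the arm is about half down, and the pawl and neighbours are unmoved. Continuing to the lid.

```bash
python3 -m creep '[{"hand":-1,"dp":[0,0.005,0.02],"rotation":[0,0,0]},{"hand":-1,"dp":[0,0.010,0.04],"rotation":[0,0,0]},{"hand":-1,"dp":[0,0.012,0.055],"rotation":[0,0,0]},{"hand":-1,"dp":[0,0.013,0.068],"rotation":[0,0,0]},{"hand":-1,"dp":[0,0.013,0.077],"rotation":[0,0,0]},{"hand":-1,"dp":[0,0.013,0.082],"rotation":[0,0,0]},{"hand":-1,"dp":[0,0.013,0.083],"rotation":[0,0,0]},{"hand":-1,"dp":[0,0.013,0.083],"rotation":[0,0,0]},{"hand":-1,"dp":[0,0.013,0.083],"rotation":[0,0,0]}]'
```

```text
time: 8.93
tool_pos: [0.4863, -0.199, 0.1033]
ee_rot: [[0.953, -0.303, 0.013], [-0.303, -0.953, 0.006], [0.011, -0.01, -1.0]]
wrist_force: [-0.1, -0.5, -0.3]
gripper_width: -0.0
```

```bash
python3 -m creep '[{"hand":-1,"dp":[0,0,0.003],"rotation":[0,0,0]},{"hand":-1,"dp":[0,0,0.005],"rotation":[0,0,0]},{"hand":-1,"dp":[0,0,0.006],"rotation":[0,0,0]},{"hand":-1,"dp":[0,0,0.006],"rotation":[0,0,0]}]'
```

```text
time: 9.27
tool_pos: [0.4865, -0.199, 0.1016]
ee_rot: [[0.953, -0.302, 0.015], [-0.303, -0.953, 0.005], [0.013, -0.009, -1.0]]
wrist_force: [-5.3, 1.2, 13.0]
gripper_width: 0.0002
```

```bash
python3 -m creep '[{"hand":-1,"dp":[0,0,0.006],"rotation":[0,0,0]},{"hand":-1,"dp":[0,0,0.007],"rotation":[0,0,0]},{"hand":-1,"dp":[0,0,0.007],"rotation":[0,0,0]},{"hand":-1,"dp":[0,0,0.007],"rotation":[0,0,0]}]'
```

```text
time: 9.6
tool_pos: [0.4867, -0.1991, 0.1014]
ee_rot: [[0.953, -0.302, 0.017], [-0.302, -0.953, 0.003], [0.015, -0.008, -1.0]]
wrist_force: [-11.5, 3.7, 23.5]
gripper_width: -0.0003
```

Firm stop at z = 101 mm, exactly where the arm is level. Backing off upward and checking.

```bash
python3 -m creep '[{"hand":-1,"dp":[0,0,-0.02],"rotation":[0,0,0]},{"hand":-1,"dp":[0,0,-0.2],"rotation":[0,0,0]},{"hand":-1,"dp":[0,0,-0.2],"rotation":[0,0,0]},{"hand":-1,"dp":[0,0,-0.2],"rotation":[0,0,0]},{"hand":-1,"dp":[0,0,-0.2],"rotation":[0,0,0]},{"hand":-1,"dp":[0,0,-0.2],"rotation":[0,0,0]},{"hand":-1,"dp":[0,0,-0.2],"rotation":[0,0,0]},{"hand":-1,"dp":[0,0,-0.2],"rotation":[0,0,0]}]'
python3 - <<'E'
from h import *
p=get_image('side');q=get_image('top')
cv2.imwrite('pics/c5.png',cv2.resize(p['img'][110:320,270:430],(480,600))[:,:,::-1])
for n in ('pawl_tab','lever_bar','tip_box','bottle','dish','timer'):
  for pp in (p,q): print(n,[(np.round(d['at'],3).tolist(),round(d['conf'],2)) for d in landmark_of(n,pp)[:2]])
E
```

```text
time: 10.27
tool_pos: [0.4837, -0.1992, 0.2491]
ee_rot: [[0.953, -0.302, 0.014], [-0.302, -0.953, 0.005], [0.012, -0.009, -1.0]]
wrist_force: [-1.0, 0.8, -0.5]
gripper_width: -0.0
pawl_tab [([0.587, 0.127, 0.057], 0.82)]
pawl_tab [([0.589, 0.123, 0.053], 0.59)]
lever_bar []
lever_bar [([0.488, -0.195, 0.092], 0.89)]
tip_box [([0.62, 0.264, 0.002], 0.84), ([0.518, -0.112, 0.009], 0.65)]
tip_box [([0.515, -0.107, 0.007], 0.81), ([0.615, 0.261, -0.002], 0.57)]
bottle [([0.648, -0.067, -0.002], 0.72)]
bottle [([0.646, -0.069, 0.003], 0.95)]
dish [([0.458, 0.036, -0.001], 0.81)]
dish [([0.453, 0.036, 0.001], 0.88)]
timer [([0.628, -0.157, -0.001], 0.62)]
timer [([0.621, -0.153, 0.003], 0.84)]
```

View pics/c5.png

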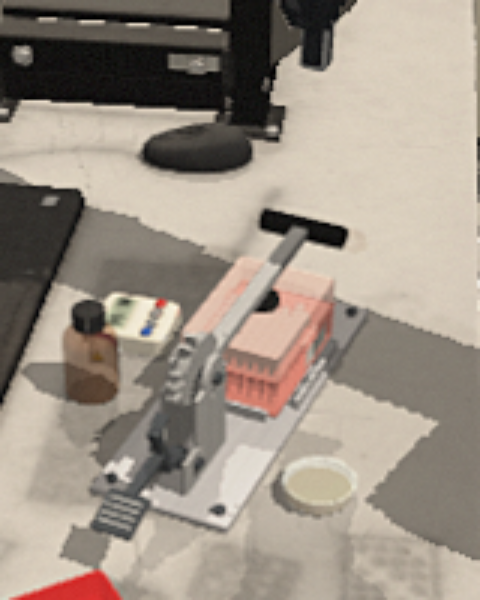

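The arm is level with its pad on the lid (265,298), the tab is still down (120,512), the box, bottle, dish and timer are in place, and the hand is well clear (318,50).

```bash
python3 -c "
from h import *
print(order.hand_in())"
```

```text
the job is handed in; nothing more can be done
None
```

The tip box is clamped and the job is handed in; handing in gives no verdict, so the result rests on my own checks. With the fingers shut, I pressed the pawl tab down to its stop (about 26 N). I then pushed the cross-bar down along its circle until the pad stopped on the lid (about 24 N), and lifted the hand clear. It took about 10 s of the 58 s.

**Last checks, after the hand was off:**
- **Pawl:** the tab stands at 53 to 57 mm in the two views, against 84 mm at the start, so it is still free.
- **Arm:** the top view puts the bar at 92 mm, which is level. The side-view network did not find the bar, but the arm is plainly down in that picture, and the stop I felt matches the level position.
- **Box and neighbours:** the box, bottle, dish and timer all read within about 5 mm of where they started, which is within the networks' error.
- **Hand:** it stands about 15 cm above the bar, with only about 1 N on the wrist.

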